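# Stand the fallen wax box up and close the bookend

### The job

One of the three wax boxes in the bench rack has fallen flat on the rails: tip it back up so that it stands on its long thin edge like the other two, then slide the bookend up until it holds the box snugly against them, with all three upright and square in the row. The bookend has a parking catch that may or may not be on; if the bookend stops dead after a short way, press the catch's ribbed end down to let it go.

Things in the scene. Friction and masses are not known exactly. Their poses are not given: they have to be found in the camera images.
- rack: Fixed rack, 146 x 460 x 125 mm. Origin: middle of its underside on the worktop; +y along the row to the upright end board (inner face y = 0.200), x across, z up. Two rails 12 mm wide, tops 60 mm above the worktop, run along y at x = -0.052 and 0.052; between them 92 mm is open down to the bare worktop from y = -0.19 to 0.17, so fingertips can reach down there and under a box.
- fallen_box_center (a point): Centre of the closed wax box lying flat on the rails, about 0.24 kg, friction 0.6. Axes: x across it (66 mm, plus a 5 mm lid lip at -x), y along (135 mm), z thickness (35 mm) out of the lid. Lying: z up, x toward the row within 0.1 rad of rack +y, 37 to 54 mm gap to the row. Tipped up about its +x lower edge it stands with x down, z to the end board, centre 33 mm over the rails.
- row_box_near_center (a point): Centre of the standing wax box nearest the fallen one: same kind of box, loose, on its long edge across the rails (its x axis down, z along rack +y).
- row_box_far_center (a point): Centre of the standing wax box against the end board, otherwise the same.
- bookend_face (a point): Middle of the sliding bookend's face toward the row, 90 mm above the worktop; axes parallel to the rack's. Upright plate 116 mm wide, 6 mm thick, top edge 111 mm above the worktop. Behind it (-y) its foot, 134 mm wide and 70 mm long, top 75 mm above the worktop. It can be pushed toward the row at the back of the plate, on the +x half, clear of the catch.
- bookend (a joint): Travel of the bookend along rack +y (m): 0 fully back, growing toward the row, at most 0.262; friction 2 N. With the catch on it stops dead within the first 25 mm.
- catch_pad (a point): Point of the bookend over the ribbed end (away from the plate) of its rocker catch, 88 mm above the worktop, where that end is when level. The catch: a steel paddle 22 x 60 mm along y, pivoting 28 mm nearer the plate, this end up to 5 mm higher or lower than level. Press it straight down as far as it goes (about 6 N) to free the bookend; it stays as left. Pressing it when free does no harm.

How it is judged:
By the outcome, as a careful person would: the job done as asked, in the order asked, and still so for the second after the job is handed in, with the robot touching nothing.
It also fails if it takes over 54 s, if anything falls off the work surface, if the arm or the gripper's body presses on something with over 40 N, if the wrist force passes 120 N, or if a joint passes its speed limit or range.

### The arm

A 6-joint arm with a two-finger parallel gripper is mounted at the origin on a cart in front of the work surface, level with it; the furniture and walls round the work are solid. World frame = base frame: x ahead of the robot, y to its left, z up, the work surface at z = 0. Lengths are in mm, angles in rad, forces in N, time in s.
With the tool pointing down it reaches from about 300 to 775 mm from the base axis. Payload 14.6 kg.
Tool frame: the origin (TCP) lies midway between the tips of the shut fingers; the grasp point (between the pads) lies 19 mm behind it (manip.grip_point_offset is the distance from the TCP to the grasp point, in mm); x points along the fingers, z is the direction in which the jaws open and shut, and the axes are right-handed (so a half turn about x gives the same grasp; the last joint's range is limited). The gripper opens to 94 mm and grips with 3 to 60 N. Pads are 16 mm wide; open, the fingers measure 119 mm over their backs; the gripper's body (75 mm by 177 mm) begins 78 mm behind the grasp point.
Start: joints at [-1.409, 0.3, 1.521, -0, 1.321, -0.067], TCP at [124.739, -535.658, 205.446] pointing down, gripper open.
Joint ranges: [-3.03, 3.03], [-0.79, 2.21], [0.23, 2.52], [-1.04, 4.18], [0, 3.07], [-2.55, 2.55]. Speed limits (rad/s): [2.22, 2.22, 2.57, 3.14, 3.14, 3.14].

### API

Orientations are given as [roll, pitch, yaw] about the fixed x, y, z axes, in that order (R = Rz(yaw) Ry(pitch) Rx(roll)).
In Python, from cell import manip, camera, calibration, order gives the robot as it stands.
- The arm moves only by the tool jog_arm, never from a script. Its arguments are lists of equal length, an entry for each row: "turn": the turn, a rotation vector about the tool's x, y, z in degrees, a list of three; "dp": the shift along the tool's x, y, z in cm, a list of three; "gripper": the closure, from 0 (fully open) to 1 (shut). In form: {"turn": [[ax, ay, az], ...], "dp": [[tx, ty, tz], ...], "gripper": [gripper, ...]}. A call has 1 to 8 rows; each row shifts and turns the pose as measured when the row begins, along the tool's axes as they then stand; what a row does not reach is not made up. A row lasts 1/8 s, in which the tool goes at most 62.5 mm and 10.7 degrees, less where a joint would pass 70% of its speed; a pose out of reach is approached as far as the arm can. A call is refused whole if a number of a shift passes 6.25 or a number of a turn 10.7, either way. A call with a gripper value outside its range is refused whole. The fingers move at their own pace and stop on an object; "grip_force" is the grip in N (left out, the last holds). Time passes only in rows, so rows that do not move let the fingers close. It gives the time, the measured TCP pose, the force and the opening at its end, in the units of the state.
- manip.read_state(): the state, without advancing time (a new reading comes with each control period).
- camera(name): name is "scene" or "top" or "wrist"; returns (picture, depth): 400x640x3 uint8, red, green, blue; 400x640 float32, mm along the optical axis (not along the pixel's ray), 0 where there is no reading.
- calibration(name): a dict with "K" (3x3 intrinsics, pixels), "world_from_camera" (4x4, takes a point from camera to world coordinates). Camera axes: x right, y down, z forward; pixel columns grow to the right and rows downward; lengths in mm; the calibration is good to about 2 mm. A picture is of the moment at which its call begins: read the wrist's pose just before it. calibration takes no time and is no camera call; for the wrist camera it gives the pose at the moment of the call.
- order.sign_off(): hands the job in, once; it reports no verdict.
The state is a dict: "clock": time; "joints": joint angles; "qd": joint speeds; "effort": joint torques, N m; "eef_pos": TCP position; "eef_rot": TCP orientation; "wrist_force": force on the tool from outside, world axes, zero at the start; "moment": the same for the moment, N m; "finger_gap": finger opening in mm.
Only numpy, scipy, OpenCV 4.12 (cv2) and the standard library are available. Lean on these libraries where they do the work, as an engineer would, in place of code of your own. Each camera call takes 0.05 s, during which the arm holds its last target.

## Working session

There is one attempt and no reset: what is moved stays moved. The work goes in short steps, Python scripts to look and compute and a tool call to move; the robot and the scene stay as the last step left them, time stands still between calls to the robot, and variables do not carry over. Pictures are saved under pics/ and viewed, and the job is handed in when it is done.

Besides the shell and the picture viewer there is one more tool, called after "Call:" in YAML: its name, and indented under it one key for each argument. jog_arm: Moves the arm, as the interface text tells. Its arguments: {"type":"object","properties":{"turn":{"type":"array","items":{"type":"array","items":{"type":"number"}}},"dp":{"type":"array","items":{"type":"array","items":{"type":"number"}}},"gripper":{"type":"array","items":{"type":"number"}},"grip_force":{"type":"number"}},"required":["turn","dp","gripper"]}

```bash
ls; mkdir -p pics; cat > h.py <<'E'
import numpy as np, cv2
from cell import manip, camera, calibration, order
def snap(name,fn):
    c=calibration(name); p,d=camera(name)
    cv2.imwrite('pics/'+fn+'.png',p[:,:,::-1]); np.savez('pics/'+fn+'.npz',p=p,d=d,K=c['K'],T=c['world_from_camera'])
    return p,d,c
E
python3 - <<'E'
from h import *
print(manip.read_state())
for n in('scene','top'): 
    c=snap(n,n+'1')[2]; print(np.round(c['world_from_camera'],3).tolist(),c['K'])
print(manip.read_state()['clock'], manip.grip_point_offset)
E
```

```text
pics
{'clock': 0.0, 'joints': array([-1.40858783e+00,  3.00485226e-01,  1.52158157e+00,  1.12900040e-05,
        1.32069905e+00, -6.66138397e-02]), 'qd': array([ 9.87199357e-04,  8.75649115e-04, -6.68954517e-04, -7.14390610e-05,
       -1.88906313e-03, -3.85812129e-04]), 'effort': array([-1.50225183e-03, -5.31809664e+01, -3.52739096e+01,  7.07448344e-02,
        2.45594530e-02, -6.55714962e-05]), 'eef_pos': array([ 124.7069187 , -535.40525159,  204.87837584]), 'eef_rot': array([3.06565797, 1.56962308, 1.72368118]), 'wrist_force': array([-0.72515992, -0.27757981, -0.83711418]), 'moment': array([ 0.00201983, -0.01545655, -0.04433163]), 'finger_gap': 94.02938852851197}
[[-0.638, -0.526, 0.562, -108.227], [-0.77, 0.429, -0.473, 514.161], [0.008, -0.735, -0.678, 806.298], [0.0, 0.0, 0.0, 1.0]] [[455.94916841   0.         321.668681  ]
 [  0.         455.94916841 196.5563227 ]
 [  0.           0.           1.        ]]
[[-0.013, -0.982, 0.187, 322.208], [-1.0, 0.017, 0.016, 9.492], [-0.019, -0.187, -0.982, 936.704], [0.0, 0.0, 0.0, 1.0]] [[363.07186331   0.         316.44416172]
 [  0.         363.07186331 189.12800445]
 [  0.           0.           1.        ]]
0.1 18.8
```

View pics/scene1.png

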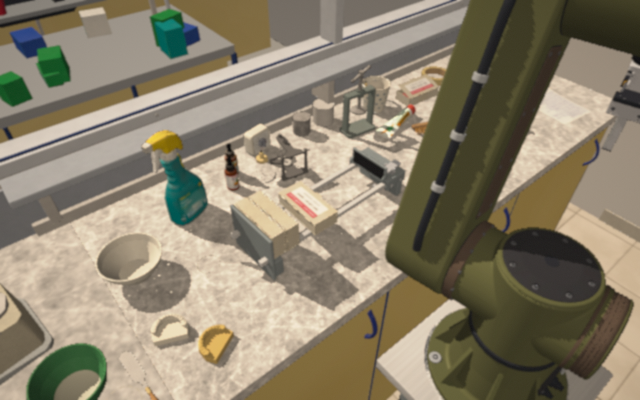

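View pics/top1.png

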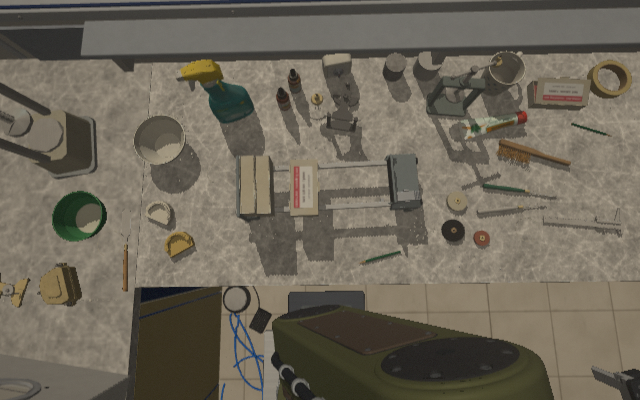

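The top view shows the rack at cols 236-420, rows 150-225. The row and end board are on the left (world +y), the fallen box is at (304,188), and the bookend is at (403,180). Next I'll measure from depth.

```bash
cat >> h.py <<'E'
def cloud(fn):
    z=np.load('pics/'+fn+'.npz'); d=z['d'].astype(float); K=z['K'];T=z['T']
    v,u=np.mgrid[:d.shape[0],:d.shape[1]]
    P=np.stack([(u-K[0,2])/K[0,0]*d,(v-K[1,2])/K[1,1]*d,d],-1)@T[:3,:3].T+T[:3,3]
    P[d<=0]=np.nan
    return z['p'],P
E
python3 - <<'E'
from h import *
p,P=cloud('top1')
crop=p[140:235,225:430,::-1]; cv2.imwrite('pics/topz.png',cv2.resize(crop,None,fx=3.9,fy=3.9,interpolation=cv2.INTER_CUBIC))
for v in range(148,226,6):
    print(v,' '.join('%3.0f'%P[v,u,2] for u in range(232,424,5)))
for (v,u) in [(180,240),(180,304),(180,403),(205,330),(163,340)]: print(v,u,P[v,u].round(1))
p,P=cloud('scene1')
crop=p[130:290,220:420,::-1]; cv2.imwrite('pics/scz.png',cv2.resize(crop,None,fx=3.75,fy=3.75,interpolation=cv2.INTER_CUBIC))
E
```

```text
148  -2  -0   0  -0  -0   1   2  -3   4   0   3  -0   0  -2   3   3  -4   3   1  -2  -1   0   4   3  -1  -2   3  -1   0   2   1  -2  -4   1   3   3   1   3  -2
154  -1  -1   1   0  -1  -1   1  -1   2  -1  -1  -0   2   1  -0  -1   0  -1  -0   2  -0  -2   1   0   1   1  -1  -3  -1  -0   2  -2  -0   1  72  71  76  -2   1
160  -1 125 127 124 124 125 126 125  -1  -4   0   1  96  94  96  94  96  94   0  -2  -3   0   1  -0  -1   3  -4  -0  -2  -2  -3  76 111  75  75  75  75  65   0
166  -0 122 126 126 127 125 125 128 nan  60  62  57  93  98  94  96  95  95  60  60  60  61  61  59  58  59  57  55  49  -0  -1  69 113  76  77  75  78  -2  -1
172  -0 125 125 128 125 127 125 124  81  -2   1   0  94  96  95  98  94  96   1   3   2  -0   2  -2   2   2  -1  -0  -0  -3  -2  -0 111  72  76  76  75  -2   3
178   2 125 127 126 125 124 127 128  82  -2  -0   0  96  96  93  93  94  93   3  -0  -0   1   1  -3   0  -0   1   0   2  -0  -0  -3 113  72  74  75  74  75   0
184  -3 128 128 126 125 123 126 124  87  -2  -2  -3  95  97  95  96  94  94  -1  -2   1  -3   0   1  -2   1  -2   3   1   1   2  -1 106  74 
[... 422 characters left out ...]
0  -0   2  -0  -0   2  -2  -2   1  59  60  59  59  88  87  76  89  75  75   3
208   0 124 128 126 126 128 127 128 101  58  61  62  96  95  95  95  94  98  58  58  59  63  61  59  57  51  -1  -1  -0   4   1   3  75  77  74  72  69  61  -2
214  -3 123 118 115 109 121 119 113 102  -4   2   2  95  95  96  95  93  94 nan  -2   2  -1   0  -3  -0  -1   1   2   2  -1  -1   3   1   1   1   2  -1   1  -2
220   2   1   0  42   9  -0  -1  -0  -0  -4   1   1   2  -1  -1  -3   3  -1   2  -1   3   1   1   2  -2   0   0   0  -1   1   2   1   2  -2  -1  -1  -1   1   1
180 240 [500.7 197.5 126.2]
180 304 [505.   52.2  94.8]
180 403 [ 505.  -186.1   75.3]
205 330 [449.3  -9.   58.7]
163 340 [554.9 -36.1  57.6]
```

View pics/topz.png

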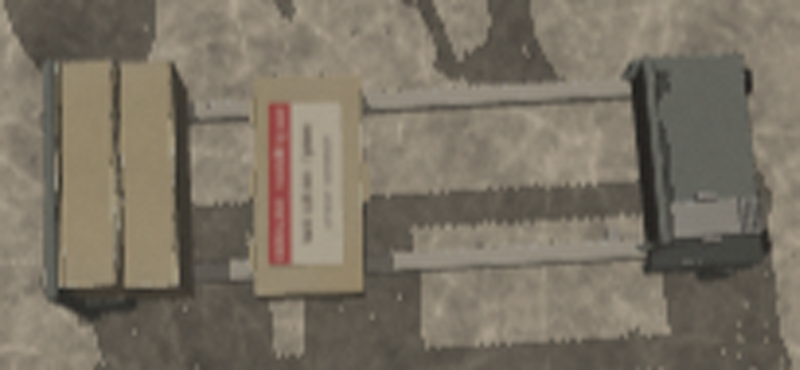

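View pics/scz.png

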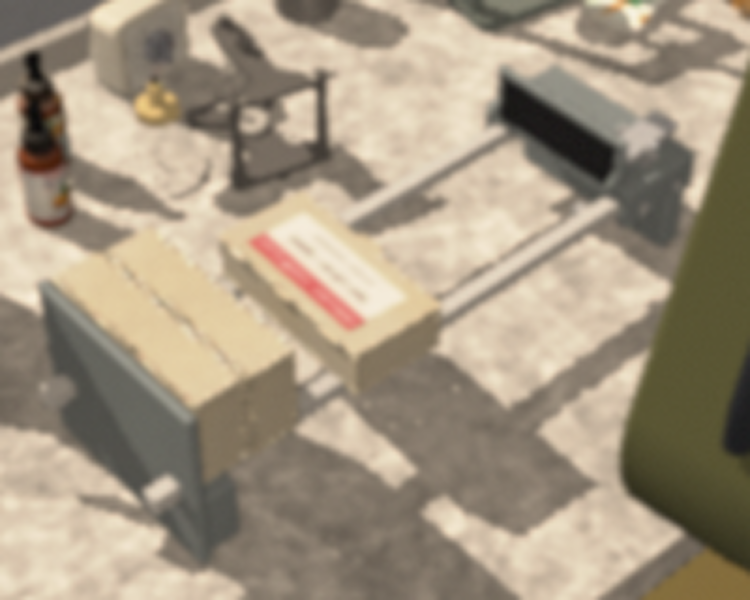

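Heights match the description: box top 95, row tops 126, plate 111, and the catch's ribbed end about 92, which is high and so probably on. Next I'll fit the poses.

```bash
cat > fit.py <<'E'
from h import *
import sys
from scipy.spatial.transform import Rotation as Rot
def rect(P,m,name):
    q=P[m][:,:2]; r=cv2.minAreaRect(q.astype(np.float32)); print(name,len(q),'c',np.round(r[0],1),'size',np.round(r[1],1),'ang',round(r[2],2),'mean',q.mean(0).round(1),'z',round(float(np.median(P[m][:,2])),1))
def run(fn):
    p,P=cloud(fn)
    X,Y,Z=P[...,0],P[...,1],P[...,2]
    roi=(X>420)&(X<600)&(Y>-260)&(Y<230)
    lab=cv2.cvtColor(p,cv2.COLOR_RGB2LAB).astype(int)
    tan=(lab[...,2]-128)>10
    er=lambda m:m
    rect(P,roi&(Y>100)&(Z>119)&tan,'rowtops')
    rect(P,roi&(Z>90)&(Z<101)&(Y<100)&(Y>-20),'fallen')
    rect(P,roi&(Z>106)&(Z<118)&(Y<-100),'plate')
    rect(P,roi&(Z>70)&(Z<79)&(Y<-130),'foot')
    rect(P,roi&(Z>83)&(Z<96)&(Y<-130)&(X<510),'catch')
    for nm,c in (('railn',450),('railf',555)):
        m=roi&(Z>56)&(Z<64)&(abs(X-c)<15)&(Y>-140)&(Y<110)
        q=P[m]; k=np.polyfit(q[:,1],q[:,0],1); print(nm,len(q),k, np.ptp(q[:,0]))
if __name__=='__main__':
    run(sys.argv[1])
    s=manip.read_state(); print(Rot.from_euler('xyz',s['eef_rot']).as_matrix().round(3))
E
python3 fit.py top1; python3 fit.py scene1
```

```text
rowtops 1591 c [490.8 164.6] size [137.   69.9] ang 2.29 mean [489.3 163.7] z 125.9
fallen 1609 c [488.9  52.4] size [135.3  71.4] ang 0.08 mean [487.4  53.5] z 94.8
plate 138 c [ 502.4 -155.1] size [112.6   7. ] ang 2.14 mean [ 501.8 -154.8] z 110.6
foot 1058 c [ 503.8 -183.7] size [134.1  77.2] ang 2.56 mean [ 509.7 -191.2] z 75.0
catch 279 c [ 477.3 -185.7] size [63.6 67.7] ang 0.83 mean [ 464.9 -187.3] z 88.4
railn 375 [-4.18261044e-02  4.44695167e+02] 26.46580396150182
railf 340 [-3.69046413e-02  5.48273418e+02] 17.441479051760666
[[-0.     0.974  0.227]
 [ 0.001  0.227 -0.974]
 [-1.     0.    -0.001]]
rowtops 1618 c [492.4 168.9] size [141.1  78.1] ang 2.47 mean [486.6 167.3] z 126.6
fallen 1294 c [489.8  54. ] size [ 73.6 138.5] ang 89.97 mean [485.6  56.4] z 95.5
plate 122 c [ 503.3 -153.3] size [113.6  11.4] ang 3.74 mean [ 500.6 -152.5] z 110.0
foot 443 c [ 504.3 -182.4] size [135.6  80.4] ang 1.81 mean [ 496.9 -188. ] z 75.2
catch 221 c [ 477.3 -183.3] size [71.1 62.8] ang 88.19 mean [ 468.2 -177.4] z 89.4
railn 315 [-4.15772638e-02  4.45218981e+02] 29.89445214385762
railf 224 [-3.19967745e-02  5.49270364e+02] 22.242113931921722
[[-0.     0.974  0.227]
 [ 0.001  0.227 -0.974]
 [-1.     0.    -0.001]]
```

Call:
jog_arm:
  turn:
    - [0, 0, 0]
    - [0, 0, 0]
    - [0, 0, 0]
    - [0, 0, 0]
    - [0, 0, 0]
    - [0, 0, 0]
  dp:
    - [0, 4.6, -3.8]
    - [0, 4.6, -3.8]
    - [0, 4.6, -3.8]
    - [0, 4.6, -3.8]
    - [0, 4.6, -3.8]
    - [0, 4.6, -3.8]
  gripper: [0, 0, 0, 0, 0, 0]

```text
clock: 0.85
eef_pos: [345.4, -243.9, 203.5]
eef_rot: [-3.118, 1.567, 1.816]
wrist_force: [0.7, -1.0, -0.3]
finger_gap: 94.0
```

```bash
cat > go.py <<'E'
# usage: go.py x y z tilt yaw  -> dp/turn in the tool frame from the present pose
from h import *
import sys
from scipy.spatial.transform import Rotation as Rot
def Rt(tilt,yaw):
    t=np.radians(tilt); c,s=np.cos(t),np.sin(t)
    M=np.array([[0,1,0],[s,0,-c],[-c,0,-s]],float)
    return Rot.from_euler('z',yaw,degrees=True).as_matrix()@M
s=manip.read_state(); R=Rot.from_euler('xyz',s['eef_rot']).as_matrix()
x,y,z,t,yw=map(float,sys.argv[1:])
d=np.array([x,y,z])-s['eef_pos']
print('t',s['clock'],'pos',s['eef_pos'].round(1),'j',s['joints'].round(2),'F',s['wrist_force'].round(1),'gap',s['finger_gap'].round(1))
print('tilt',np.degrees(np.arctan2(R[1,0],-R[2,0])).round(1),'yaw of y',np.degrees(np.arctan2(R[1,1],R[0,1])).round(1))
print('world d',d.round(1),'dp cm',(R.T@d/10).round(2),'turn',Rot.from_matrix(R.T@Rt(t,yw)).as_rotvec(degrees=True).round(1))
print('dp cm in target frame',(Rt(t,yw).T@d/10).round(2))
E
python3 go.py 494.5 18 200 55 0
```

```text
Traceback (most recent call last):
  File "go.py", line 12, in <module>
    print('t',s['clock'],'pos',s['eef_pos'].round(1),'j',s['joints'].round(2),'F',s['wrist_force'].round(1),'gap',s['finger_gap'].round(1))
                                                                                                                  ^^^^^^^^^^^^^^^^^^^^^
AttributeError: 'float' object has no attribute 'round'
```

```bash
sed -i "s/s\['finger_gap'\].round(1)/round(s['finger_gap'],1)/" go.py
python3 go.py 494.5 18 200 55 0
```

```text
t 0.85 pos [ 345.4 -243.9  203.5] j [-0.7   0.02  1.86  0.    1.27  0.64] F [ 0.7 -1.  -0.3] gap 94.0
tilt 0.2 yaw of y 12.7
world d [149.1 261.9  -3.5] dp cm [  0.44  20.32 -22.26] turn [11.7 54.5  6.1]
dp cm in target frame [ 21.66  14.91 -14.73]
```

Call:
jog_arm:
  turn:
    - [10.5, 0, 0]
    - [2, 0, 0]
    - [0, 0, 0]
    - [0, 0, 0]
    - [0, 0, 0]
    - [0, 10, 0]
    - [0, 10, 0]
    - [0, 10, 0]
  dp:
    - [0, 0, 0]
    - [-0.6, 3.0, -5.2]
    - [-0.6, 3.0, -5.2]
    - [-0.6, 3.0, -5.2]
    - [0, 3.0, -5.2]
    - [0, 0, 0]
    - [0, 0, 0]
    - [0, 0, 0]
  gripper: [0, 0, 0, 0, 0, 0, 0, 0]

```text
clock: 1.85
eef_pos: [468.0, -17.7, 223.1]
eef_rot: [3.138, 1.028, 1.584]
wrist_force: [1.0, 0.7, 0.1]
finger_gap: 93.8
```

```bash
python3 go.py 494.5 18 200 55 0
```

```text
t 1.85 pos [468.  -17.7 223.1] j [-0.4   0.2   1.7   0.49  1.49  1.05] F [1.  0.7 0.1] gap 93.8
tilt 31.1 yaw of y 0.9
world d [ 26.5  35.7 -23.1] dp cm [ 3.81  2.71 -1.82] turn [ 0.8 23.9  0.6]
dp cm in target frame [ 4.25  2.65 -0.15]
```

Call:
jog_arm:
  turn:
    - [0, 8, 0]
    - [0, 8, 0]
    - [0, 8, 0]
    - [0, 0, 0]
  dp:
    - [0, 0.9, 0]
    - [0, 0.9, 0]
    - [0, 0.9, 0]
    - [4.2, 0, 0]
  gripper: [0, 0, 0, 0]

```text
clock: 2.35
eef_pos: [496.1, 15.0, 198.9]
eef_rot: [3.138, 0.592, 1.579]
wrist_force: [0.9, 0.2, -0.6]
finger_gap: 94.3
```

```bash
python3 go.py 494.5 18 115 55 0; python3 -c "
from h import *
snap('wrist','w1');snap('scene','s2')
import fit
fit.run('w1')"
```

```text
t 2.35 pos [496.1  15.  198.9] j [-0.47  0.42  1.68  0.83  1.62  0.88] F [ 0.9  0.2 -0.6] gap 94.3
tilt 56.1 yaw of y 0.6
world d [ -1.6   3.  -83.9] dp cm [ 4.94 -0.18  6.79] turn [ 0.5 -1.1  0.4]
dp cm in target frame [ 5.06 -0.16  6.7 ]
rowtops 3449 c [493.5 165.6] size [135.   78.1] ang 0.63 mean [496.9 159.3] z 127.2
fallen 7030 c [491.8  52.2] size [135.1  73.7] ang 0.34 mean [502.3  51. ] z 96.0
plate 0 c [0. 0.] size [0. 0.] ang 0.0 mean [nan nan] z nan
foot 0 c [0. 0.] size [0. 0.] ang 0.0 mean [nan nan] z nan
catch 0 c [0. 0.] size [0. 0.] ang 0.0 mean [nan nan] z nan
railn 694 [5.64393502e-02 4.50146164e+02] 22.67014732936184
railf 3453 [-3.97090392e-02  5.51759973e+02] 20.543182182626992fit.py:5: RuntimeWarning: Mean of empty slice.
  q=P[m][:,:2]; r=cv2.minAreaRect(q.astype(np.float32)); print(name,len(q),'c',np.round(r[0],1),'size',np.round(r[1],1),'ang',round(r[2],2),'mean',q.mean(0).round(1),'z',round(float(np.median(P[m][:,2])),1))
  ret = um.true_divide(
  return _methods._mean(a, axis=axis, dtype=dtype,
  ret = ret.dtype.type(ret / rcount)
```

View pics/w1.png

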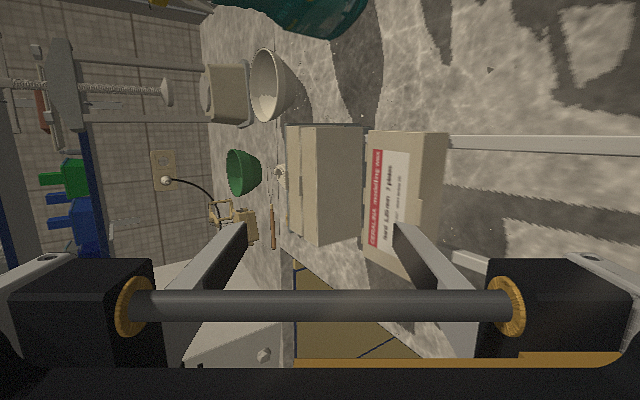

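View pics/s2.png

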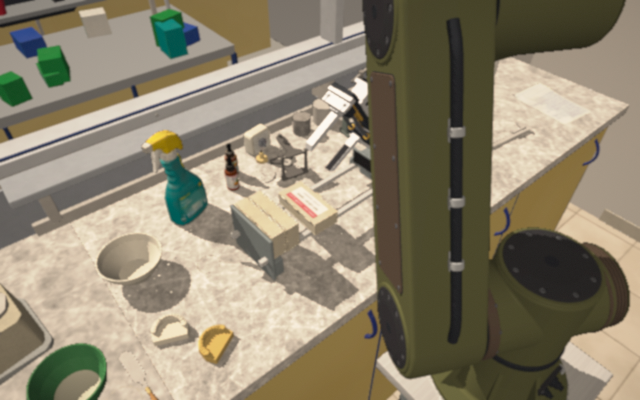

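The wrist view shows the fallen box at cols 365-450 between the open fingers, and its depth agrees with the top view (y about 15..89). Next I descend.

Call:
jog_arm:
  turn:
    - [0, 0, 0]
    - [0, 0, 0]
    - [0, 0, 0]
  dp:
    - [1.7, 0, 2.3]
    - [1.7, 0, 2.3]
    - [1.7, 0, 2.2]
  gripper: [0, 0, 0]

```text
clock: 2.82
eef_pos: [495.1, 21.9, 112.9]
eef_rot: [3.137, 0.595, 1.585]
wrist_force: [1.3, -0.1, 0.9]
finger_gap: 93.9
```

```bash
python3 go.py 494.5 58 80 55 0
```

```text
t 2.825 pos [495.1  21.9 112.9] j [-0.45  0.55  1.72  0.83  1.5   0.75] F [ 1.3 -0.1  0.9] gap 93.9
tilt 55.9 yaw of y 1.0
world d [ -0.6  36.1 -32.9] dp cm [ 4.84 -0.01  0.7 ] turn [ 0.7 -0.9  0.7]
dp cm in target frame [ 4.85 -0.06  0.63]
```

Call:
jog_arm:
  turn:
    - [0, 0, 0]
    - [0, 0, 0]
    - [0, 0, 0]
  dp:
    - [0.3, 0, 0.8]
    - [2.3, 0, 0]
    - [2.2, 0, 0]
  gripper: [0, 0, 0]

```text
clock: 3.2
eef_pos: [495.7, 55.9, 79.7]
eef_rot: [3.135, 0.596, 1.582]
wrist_force: [-0.1, -0.1, 0.0]
finger_gap: 94.3
```

```bash
python3 go.py 494.5 60 105 55 0;  python3 -c "
from h import *
snap('wrist','w2');snap('top','t2')"
```

```text
t 3.2 pos [495.7  55.9  79.7] j [-0.4   0.59  1.76  0.88  1.41  0.72] F [-0.1 -0.1  0. ] gap 94.3
tilt 55.9 yaw of y 0.9
world d [-1.2  4.1 25.3] dp cm [-1.08 -0.1  -2.32] turn [ 0.7 -0.9  0.5]
dp cm in target frame [-1.12 -0.12 -2.3 ]
```

View pics/w2.png

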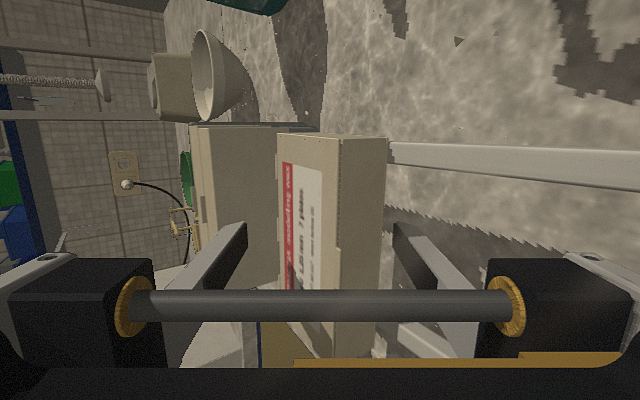

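View pics/t2.png

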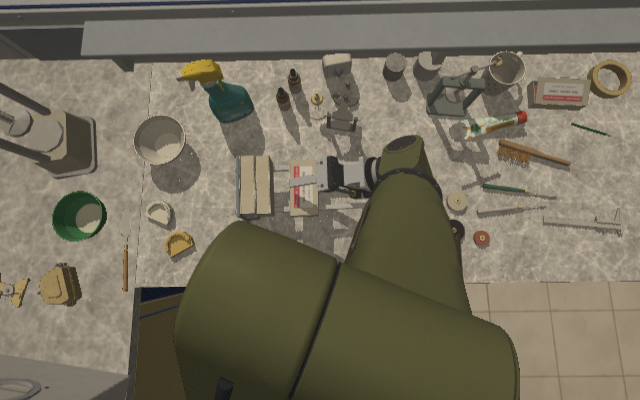

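The fingers straddle the back edge with no contact force. Next I lift and close gently, so the box lines up with the pads.

Call:
jog_arm:
  turn:
    - [0, 0, 0]
    - [0, 0, 0]
    - [0, 0, 0]
    - [0, 0, 0]
    - [0, 0, 0]
    - [0, 0, 0]
  dp:
    - [0, 0, 0]
    - [0, 0, 0]
    - [0, 0, -0.6]
    - [0, 0, -0.7]
    - [-0.1, 0, -0.6]
    - [0, 0, 0]
  gripper: [0.3, 0.3, 0.35, 0.4, 0.45, 0.5]
  grip_force: 8

```text
clock: 4.05
eef_pos: [496.1, 64.8, 99.4]
eef_rot: [3.132, 0.597, 1.581]
wrist_force: [0.3, -1.4, -0.4]
finger_gap: 48.1
```

```bash
python3 go.py 494.5 65 97 55 0;  python3 -c "
from h import *
snap('wrist','w3')"
```

```text
t 4.05 pos [496.1  64.8  99.4] j [-0.38  0.54  1.77  0.88  1.42  0.75] F [ 0.3 -1.4 -0.4] gap 48.1
tilt 55.8 yaw of y 0.9
world d [-1.6  0.2 -2.4] dp cm [ 0.15 -0.16  0.19] turn [ 0.9 -0.8  0.5]
dp cm in target frame [ 0.16 -0.16  0.19]
```

View pics/w3.png

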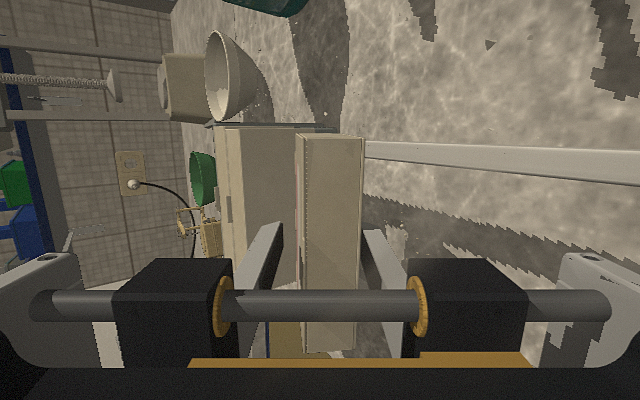

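The box's back edge has risen and sits between the jaws, nearly aligned (cols 298-365). I close on it.

Call:
jog_arm:
  turn:
    - [0, 0, 0]
    - [0, 0, 0]
    - [0, 0, 0]
    - [0, 0, 0]
  dp:
    - [0, 0, 0]
    - [0, 0, 0]
    - [0, 0, 0]
    - [0, 0, 0]
  gripper: [0.6, 0.7, 0.8, 0.8]
  grip_force: 15

```text
clock: 4.6
eef_pos: [496.1, 64.7, 99.0]
eef_rot: [3.133, 0.596, 1.581]
wrist_force: [0.1, -1.3, 0.9]
finger_gap: 34.7
```

```bash
python3 go.py 494.5 65 97 55 0;  python3 -c "
from h import *
snap('wrist','w4')"
```

```text
t 4.6 pos [496.1  64.7  99. ] j [-0.38  0.55  1.77  0.89  1.42  0.75] F [ 0.1 -1.3  0.9] gap 34.7
tilt 55.8 yaw of y 0.9
world d [-1.6  0.3 -2. ] dp cm [ 0.14 -0.16  0.15] turn [ 0.8 -0.9  0.5]
dp cm in target frame [ 0.14 -0.16  0.15]
```

View pics/w4.png

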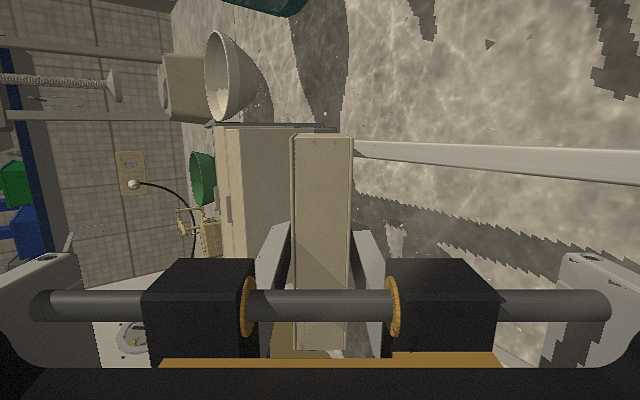

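Gap 34.7 mm: the box is gripped squarely. Now I lift it clear and rotate the tool to vertical.

Call:
jog_arm:
  turn:
    - [0, 0, 0]
    - [0, 0, 0]
    - [0, -9, 0]
    - [0, -9, 0]
    - [0, -9, 0]
    - [0, -9, 0]
    - [0, -9, 0]
    - [0, -9, 0]
  dp:
    - [-0.6, 0, -0.9]
    - [-1.2, 0, -1.4]
    - [0, 0, 0]
    - [0, 0, 0]
    - [0, 0, 0]
    - [0, 0, 0]
    - [0, 0, 0]
    - [0, 0, 0]
  gripper: [0.8, 0.8, 0.8, 0.8, 0.8, 0.8, 0.8, 0.8]
  grip_force: 30

```text
clock: 5.65
eef_pos: [497.0, 59.9, 137.8]
eef_rot: [1.805, 1.554, 0.24]
wrist_force: [-1.1, -0.5, -3.4]
finger_gap: 34.4
```

```bash
python3 go.py 494.5 84 125 0 2.2;  python3 -c "
from h import *
snap('wrist','w5');snap('scene','s5')"
```

```text
t 5.65 pos [497.   59.9 137.8] j [0.04 0.25 1.75 0.   1.12 1.61] F [-1.1 -0.5 -3.4] gap 34.4
tilt 0.2 yaw of y 0.3
world d [ -2.5  24.1 -12.8] dp cm [ 1.28 -0.26 -2.41] turn [-1.9 -0.2 -0.9]
dp cm in target frame [ 1.28 -0.16 -2.42]
```

View pics/w5.png

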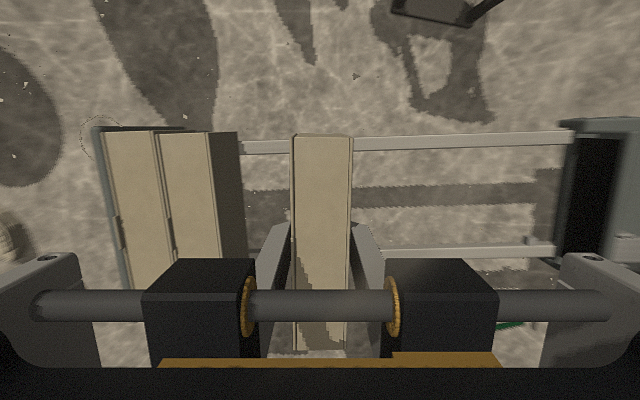

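View pics/s5.png

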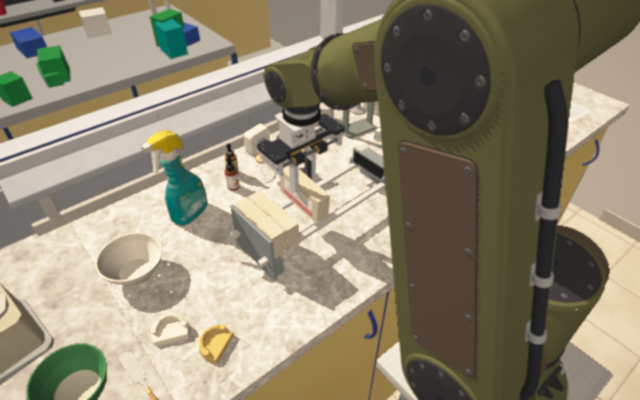

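```bash
python3 - <<'E'
from h import *
from fit import rect
p,P=cloud('w5')
X,Y,Z=P[...,0],P[...,1],P[...,2]
tan=(cv2.cvtColor(p,cv2.COLOR_RGB2LAB)[...,2].astype(int)-128)>8
rect(P,(X>400)&(X<580)&(Y>105)&(Y<230)&(Z>119)&(Z<135),'row')
m=(X>400)&(X<580)&(Y>30)&(Y<95)&(Z>130)&(Z<200)&tan
v,u=np.where(m)
b=m.copy(); b[:130]=0; b[215:]=0; b[:,:290]=0; b[:,356:]=0
rect(P,b,'box'); q=P[b]
for lo in range(450,570,15):
    s=q[(q[:,0]>lo)&(q[:,0]<lo+15)]
    if len(s): print(lo,np.percentile(s[:,1],[2,50,98]).round(1),np.median(s[:,2]).round(1))
print([ (P[160,c]).round(1) for c in (296,305,320,335,345)])
print([ (P[v,320]).round(1) for v in (140,160,200,240)])
r=(X>400)&(X<580)&(Y>105)&(Z>119)&(Z<135); q=P[r]
for lo in range(430,570,15):
    s=q[(q[:,0]>lo)&(q[:,0]<lo+15)]
    if len(s): print(lo,np.percentile(s[:,1],[2,98]).round(1),np.median(s[:,2]).round(1))
E
```

```text
row 16215 c [493.4 168.4] size [145.1  78.9] ang 2.2 mean [515.2 169.4] z 126.8
box 4830 c [538.2  59.7] size [43.9 34.6] ang 0.02 mean [539.2  59.3] z 158.2
510 [43.3 59.3 76.2] 158.0
525 [43.2 59.4 76. ] 158.2
540 [43.1 59.4 75.8] 158.4
555 [43.5 59.  75.8] 158.3
[array([547.4,  72.9, 159.8]), array([547.5,  68.1, 160. ]), array([547.3,  60. , 158.3]), array([547.4,  51.9, 158.6]), array([547.4,  46.4, 157.9])]
[array([558. ,  60.1, 158.2]), array([547.3,  60. , 158.3]), array([524.9,  59.9, 158. ]), array([501.3,  59.7, 158.7])]
445 [178.7 205.1] 126.5
460 [162.  204.9] 126.7
475 [129.1 204.5] 126.8
490 [129.7 204.9] 126.9
505 [130.4 205.6] 126.7
520 [130.9 206. ] 126.8
535 [131.5 206.6] 126.7
550 [132.1 207.5] 126.7
```

Call:
jog_arm:
  turn:
    - [-1.9, 0, -0.4]
    - [0, 0, 0]
    - [0, 0, 0]
    - [0, 0, 0]
  dp:
    - [0.5, -0.1, -1.2]
    - [0.7, -0.1, -1.2]
    - [0.8, 0, 0]
    - [0.6, 0, 0]
  gripper: [0.8, 0.8, 0.8, 0.8]

```text
clock: 6.25
eef_pos: [493.7, 86.7, 110.2]
eef_rot: [2.648, 1.557, 1.119]
wrist_force: [1.0, 0.1, -2.0]
finger_gap: 34.9
```

```bash
python3 go.py 495.5 84 106.4 0 2.2
```

```text
t 6.25 pos [493.7  86.7 110.2] j [0.09 0.29 1.77 0.01 1.07 1.62] F [ 1.   0.1 -2. ] gap 34.9
tilt 0.7 yaw of y 2.4
world d [ 1.8 -2.7 -3.8] dp cm [0.38 0.17 0.29] turn [ 0.2 -0.7 -0.4]
dp cm in target frame [0.38 0.17 0.28]
```

Call:
jog_arm:
  turn:
    - [0.2, -0.7, -0.4]
    - [0, 0, 0]
    - [0, 0, 0]
  dp:
    - [0.2, 0.1, 0.2]
    - [0.1, 0, 0]
    - [0.1, 0, 0]
  gripper: [0.8, 0.8, 0.8]

```text
clock: 6.62
eef_pos: [494.8, 84.4, 107.3]
eef_rot: [-1.736, 1.569, 3.014]
wrist_force: [-10.0, 1.5, 14.5]
finger_gap: 34.3
```

```bash
python3 go.py 495.5 84 106.4 0 2.2
```

```text
t 6.625 pos [494.8  84.4 107.3] j [0.1  0.3  1.76 0.   1.08 1.63] F [-10.    1.5  14.5] gap 34.3
tilt 0.0 yaw of y 2.1
world d [ 0.7 -0.4 -0.9] dp cm [0.09 0.07 0.04] turn [-0.1 -0.   0.1]
dp cm in target frame [0.09 0.07 0.04]
```

The box touches the rails (14 N up). I release it gently.

Call:
jog_arm:
  turn:
    - [0, 0, 0]
    - [0, 0, 0]
    - [0, 0, 0]
  dp:
    - [0, 0, 0]
    - [0, 0, 0]
    - [0, 0, 0]
  gripper: [0.58, 0.52, 0.52]

```text
clock: 7.0
eef_pos: [495.6, 83.9, 108.0]
eef_rot: [-1.577, 1.57, -3.112]
wrist_force: [-0.4, -0.3, -0.9]
finger_gap: 45.0
```

```bash
python3 go.py 495.5 84 106.4 0 2.2;  python3 -c "
from h import *
snap('wrist','w6')"
```

```text
t 7.0 pos [495.6  83.9 108. ] j [0.09 0.3  1.76 0.   1.08 1.63] F [-0.4 -0.3 -0.9] gap 45.0
tilt -0.0 yaw of y 2.1
world d [-0.1  0.1 -1.6] dp cm [ 0.16 -0.01 -0.01] turn [-0.1 -0.   0. ]
dp cm in target frame [ 0.16 -0.01 -0.01]
```

View pics/w6.png

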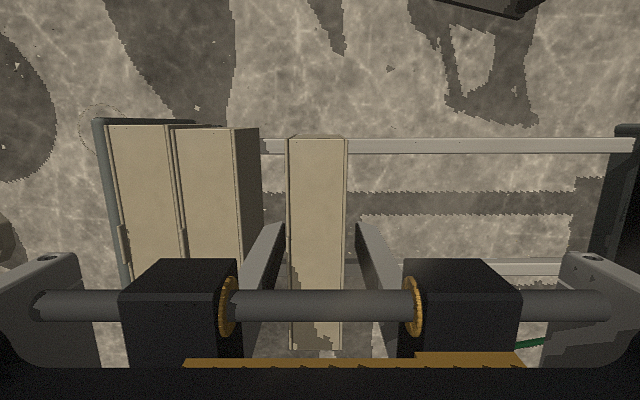

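The box stands free between the open fingers and the wrist force is about zero. I raise the gripper and move over the bookend.

Call:
jog_arm:
  turn:
    - [0, 0, 0]
    - [0, 0, 0]
    - [0, 0, 0]
    - [0, 0, 0]
    - [0, 0, 0]
    - [0, 0, 0]
    - [0, 0, 0]
    - [0, 0, 0]
  dp:
    - [-1, 0, 0]
    - [-2.5, 0, 0]
    - [-4, 0, 0]
    - [-4, 0, 0]
    - [0, 0, 5.5]
    - [0, 0, 5.5]
    - [0, -0.5, 5.5]
    - [0, -0.5, 5.5]
  gripper: [0.52, 0.52, 0.52, 0.52, 0.7, 0.8, 0.9, 1]

```text
clock: 8.05
eef_pos: [494.2, -139.8, 232.7]
eef_rot: [1.236, 1.566, -0.293]
wrist_force: [0.7, -0.0, 0.3]
finger_gap: 8.9
```

```bash
python3 go.py 475 -190 150 0 2.2;  python3 -c "
from h import *
snap('wrist','w7');snap('top','t7')"
```

```text
t 8.05 pos [ 494.2 -139.8  232.7] j [-0.35  0.19  1.59  0.    1.35  1.18] F [ 0.7 -0.   0.3] gap 8.9
tilt -0.1 yaw of y 2.4
world d [-19.2 -50.2 -82.7] dp cm [ 8.27 -2.17  4.93] turn [ 0.2  0.1 -0.3]
dp cm in target frame [ 8.27 -2.11  4.95]
```

View pics/w7.png

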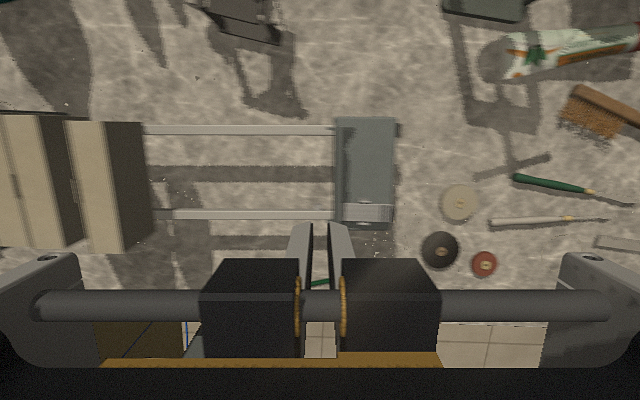

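View pics/t7.png

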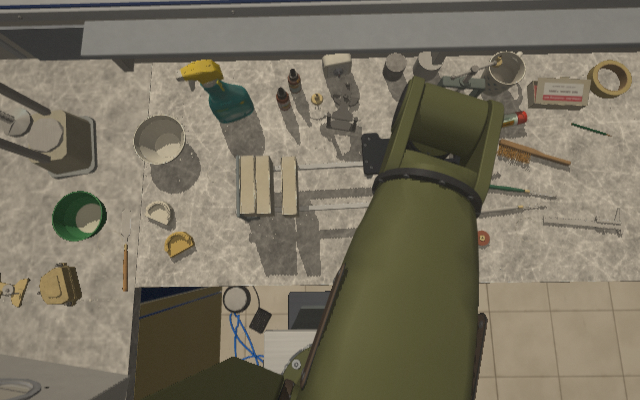

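The box stands alone in the row (top view cols 282-297). The catch is in the wrist view at cols 343-395, rows 203-221. I'll measure it.

```bash
python3 - <<'E'
from h import *
from fit import rect
for fn in('w7','top1','scene1'):
    p,P=cloud(fn); X,Y,Z=P[...,0],P[...,1],P[...,2]
    r=(X>430)&(X<580)&(Y>-245)&(Y<-140)
    print(fn); rect(P,r&(Z>103)&(Z<117),'plate'); rect(P,r&(Z>68)&(Z<80),'foot')
    rect(P,r&(Z>82)&(Z<97)&(Y<-165)&(X<490),'catch')
    m=r&(Z>80)&(Z<98)&(X<490); q=P[m]
    for lo in range(-240,-140,8):
        s=q[(q[:,1]>lo)&(q[:,1]<lo+8)]
        if len(s)>3: print(lo+4,np.percentile(s[:,0],[5,95]).round(1),np.median(s[:,2]).round(1),len(s))
p,P=cloud('w7')
cv2.imwrite('pics/w7z.png',cv2.resize(p[100:260,300:430,::-1],None,fx=3.7,fy=3.7,interpolation=cv2.INTER_CUBIC))
E
```

```text
w7
plate 638 c [ 512.3 -154.4] size [101.8   6.6] ang 2.23 mean [ 514.2 -154.2] z 111.2
foot 4910 c [ 507.5 -182.8] size [132.8  78.4] ang 2.01 mean [ 522.1 -189.7] z 75.7
catch 1009 c [ 468.1 -191.9] size [29.7 56.1] ang 5.74 mean [ 467.9 -191.6] z 89.1
-220 [459.2 479. ] 91.4 62
-212 [459.1 478.8] 91.0 132
-204 [458.4 478.3] 90.3 135
-196 [457.  478.5] 89.4 149
-188 [454.4 482. ] 88.9 187
-180 [457.1 480.4] 88.1 150
-172 [453.  477.3] 87.1 147
-164 [453.4 476.7] 86.8 133
-156 [456.6 474.6] 82.5 19
-148 [450.8 453.4] 81.5 10
top1
plate 162 c [ 501.9 -155. ] size [113.7   7.3] ang 2.39 mean [ 501.1 -154.4] z 110.1
foot 1074 c [ 503.8 -183.4] size [134.1  77.7] ang 2.0 mean [ 509.4 -190.9] z 75.0
catch 246 c [ 463.8 -192.4] size [29.2 54.6] ang 3.82 mean [ 463.6 -191.9] z 88.4
-220 [455.6 474.6] 91.4 15
-212 [455.8 475.2] 90.6 33
-204 [453.9 475.1] 89.2 34
-196 [451.9 475.7] 88.5 37
-188 [449.2 477.5] 88.3 42
-180 [452.4 475.5] 87.3 41
-172 [449.5 473.9] 86.6 34
-164 [447.7 472. ] 85.4 18
-156 [445.5 488.1] 88.2 30
scene1
plate 156 c [ 503.4 -152.3] size [114.1  11.4] ang 1.24 mean [ 500.9 -152.2] z 109.6
foot 496 c [ 504.3 -182.4] size [135.6  80.4] ang 1.81 mean [ 495.3 -185.2] z 75.1
catch 132 c [ 464.7 -192.3] size [52.3 31.4] ang 87.88 mean [ 463.  -194.8] z 89.2
-220 [455.9 468.3] 91.0 6
-212 [455.9 475.3] 90.8 21
-204 [456.2 474.5] 89.9 24
-196 [455.1 475.3] 89.1 18
-188 [450.7 476.5] 88.8 35
-180 [450.5 479.5] 87.2 19
-172 [451.  458.9] 87.2 8
-156 [446.9 480.9] 90.3 48
-148 [447.9 488.5] 88.9 46
```

View pics/w7z.png

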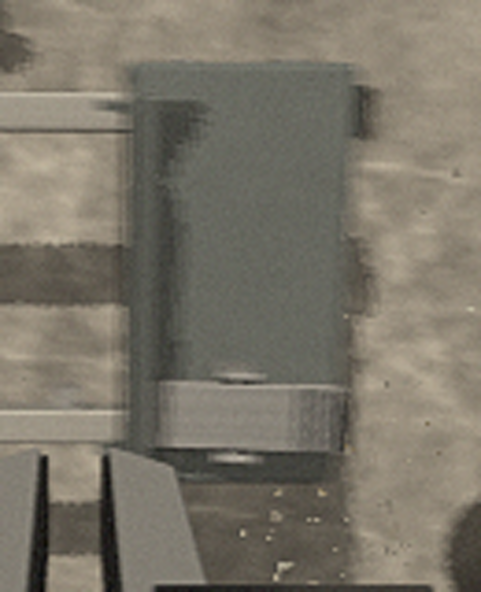

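The ribbed end is about 91 mm high, so the catch is on. I press it down at about (467, -216).

Call:
jog_arm:
  turn:
    - [0, 0, 0]
    - [0, 0, 0]
    - [0, 0, 0]
    - [0, 0, 0]
  dp:
    - [0, -1.5, 3.8]
    - [0, -1.5, 3.8]
    - [5, 0, 0]
    - [6, 0, 0]
  gripper: [1, 1, 1, 1]

```text
clock: 8.65
eef_pos: [468.8, -222.6, 126.3]
eef_rot: [1.061, 1.556, -0.473]
wrist_force: [0.7, -1.0, -0.7]
finger_gap: 0.2
```

```bash
python3 go.py 467 -216 95 0 2.2
```

```text
t 8.65 pos [ 468.8 -222.6  126.3] j [-0.51  0.3   1.71  0.    1.11  1.02] F [ 0.7 -1.  -0.7] gap 0.2
tilt -0.4 yaw of y 2.1
world d [ -1.8   6.6 -31.3] dp cm [ 3.12 -0.2  -0.69] turn [-0.1  0.4 -0.8]
dp cm in target frame [ 3.13 -0.16 -0.67]
```

Call:
jog_arm:
  turn:
    - [0, 0.4, -0.8]
    - [0, 0, 0]
    - [0, 0, 0]
    - [0, 0, 0]
    - [0, 0, 0]
    - [0, 0, 0]
  dp:
    - [1.5, -0.2, -0.6]
    - [1.6, 0, 0]
    - [0.4, 0, 0]
    - [0.4, 0, 0]
    - [0.4, 0, 0]
    - [0.3, 0, 0]
  gripper: [1, 1, 1, 1, 1, 1]

```text
clock: 9.4
eef_pos: [469.0, -216.6, 83.3]
eef_rot: [0.667, 1.567, -0.865]
wrist_force: [-10.2, 1.5, 29.9]
finger_gap: 0.6
```

```bash
python3 go.py 467 -216 83 0 2.2
```

```text
t 9.4 pos [ 469.  -216.6   83.3] j [-0.5   0.36  1.74 -0.    1.03  1.03] F [-10.2   1.5  29.9] gap 0.6
tilt -0.2 yaw of y 2.2
world d [-2.   0.6 -0.3] dp cm [ 0.03 -0.2  -0.06] turn [-0.   0.2 -0.1]
dp cm in target frame [ 0.03 -0.2  -0.06]
```

About 30 N at z 83, so the catch is down to its stop. Next I go up and over to the back of the plate on the +x half.

Call:
jog_arm:
  turn:
    - [0, 0, 0]
    - [0, 0, 0]
    - [0, 0, 0]
    - [0, 0, 0]
  dp:
    - [-2.5, 0, 0]
    - [-3, 0, 0]
    - [0, 2.9, -1.7]
    - [0, 2.9, -1.7]
  gripper: [1, 1, 1, 1]

```text
clock: 9.9
eef_pos: [526.5, -180.8, 142.2]
eef_rot: [0.904, 1.564, -0.631]
wrist_force: [-0.5, 0.7, -0.2]
finger_gap: 0.6
```

```bash
python3 go.py 525 -180 90 0 2.2; python3 -c "
from h import *
snap('wrist','w8')"; python3 - <<'E'
from h import *
p,P=cloud('w8'); X,Y,Z=P[...,0],P[...,1],P[...,2]
r=(X>430)&(X<520)&(Y>-245)&(Y<-140)
m=r&(Z>80)&(Z<98)&(X<490); q=P[m]
for lo in range(-240,-140,8):
        s=q[(q[:,1]>lo)&(q[:,1]<lo+8)]
        if len(s)>3: print(lo+4,np.percentile(s[:,0],[5,95]).round(1),np.median(s[:,2]).round(1),len(s))
E
```

```text
t 9.9 pos [ 526.5 -180.8  142.2] j [-0.4   0.37  1.58 -0.    1.18  1.14] F [-0.5  0.7 -0.2] gap 0.6
tilt -0.2 yaw of y 2.0
world d [ -1.5   0.8 -52.2] dp cm [ 5.22 -0.17 -0.11] turn [-0.2  0.2 -0.3]
dp cm in target frame [ 5.22 -0.14 -0.09]
-156 [483.7 489.2] 85.0 12
```

View pics/w8.png

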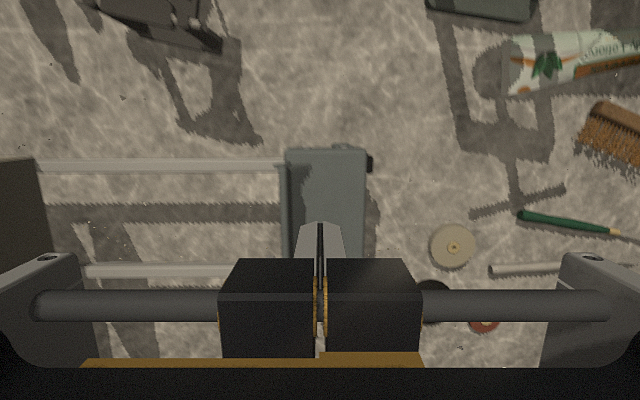

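Call:
jog_arm:
  turn:
    - [0, 0, 0]
    - [0, 0, 0]
    - [0, 0, 0]
    - [0, 0, 0]
    - [0, 0, 0]
    - [0, 0, 0]
    - [0, 0, 0]
    - [0, 0, 0]
  dp:
    - [2.7, 0, 0]
    - [2.7, 0, 0]
    - [0, 0, -0.8]
    - [0, 0, -1]
    - [0, 0, -1]
    - [0, 0, -1]
    - [0, 0, -1]
    - [0, 0, -1]
  gripper: [1, 1, 1, 1, 1, 1, 1, 1]

```text
clock: 10.95
eef_pos: [529.2, -117.5, 91.0]
eef_rot: [1.059, 1.557, -0.475]
wrist_force: [0.9, -3.4, -1.2]
finger_gap: 0.3
```

```bash
python3 go.py 523 -130 90 0 2.2
```

```text
t 10.95 pos [ 529.2 -117.5   91. ] j [-0.28  0.4   1.67 -0.    1.06  1.25] F [ 0.9 -3.4 -1.2] gap 0.3
tilt -0.4 yaw of y 2.2
world d [ -6.2 -12.5  -1. ] dp cm [ 0.1  -0.67  1.22] turn [-0.1  0.4 -0.7]
dp cm in target frame [ 0.1  -0.67  1.22]
```

The bookend slides freely past 25 mm against about 3 N, so the catch is off. I keep pushing.

Call:
jog_arm:
  turn:
    - [0, 0.4, -0.7]
    - [0, 0, 0]
    - [0, 0, 0]
    - [0, 0, 0]
    - [0, 0, 0]
    - [0, 0, 0]
    - [0, 0, 0]
    - [0, 0, 0]
  dp:
    - [0, -0.1, -1.5]
    - [0, -0.1, -1.6]
    - [0, -0.1, -1.6]
    - [0, -0.1, -1.6]
    - [0, -0.1, -1.6]
    - [0, -0.1, -1.6]
    - [0, -0.1, -1.6]
    - [0, -0.1, -1.4]
  gripper: [1, 1, 1, 1, 1, 1, 1, 1]

```text
clock: 11.95
eef_pos: [516.5, 16.0, 91.8]
eef_rot: [1.583, 1.569, 0.05]
wrist_force: [3.4, -1.9, 0.6]
finger_gap: 0.3
```

```bash
python3 go.py 516 35 90 0 2.2; python3 -c "
from h import *
snap('wrist','w9')"; python3 - <<'E'
from h import *
p,P=cloud('w9'); X,Y,Z=P[...,0],P[...,1],P[...,2]
for x in (505,520,535,550):
  s=P[(abs(X-x)<6)&(Z>118)&(Z<134)][:,1]; h,e=np.histogram(s,np.arange(30,230,2)); print(x,len(s), [int(a) for a,b in zip(e,h) if b>3])
  s=P[(abs(X-x)<6)&(Z>104)&(Z<116)&(Y<60)][:,1]; print(np.percentile(s,[2,98]) if len(s) else None)
E
```

```text
t 11.95 pos [516.5  16.   91.8] j [-0.04  0.35  1.74  0.    1.05  1.49] F [ 3.4 -1.9  0.6] gap 0.3
tilt 0.0 yaw of y 2.2
world d [-0.5 19.  -1.8] dp cm [ 0.18  0.02 -1.9 ] turn [-0.  -0.  -0.1]
dp cm in target frame [ 0.18  0.02 -1.9 ]
505 2524 [68, 70, 72, 74, 76, 78, 80, 82, 84, 86, 88, 90, 92, 94, 96, 98, 100, 102, 128, 130, 132, 134, 136, 138, 140, 142, 144, 168, 170, 172, 174, 176, 178, 180, 182, 184, 186, 188]
[31.56640188 34.05439724]
520 4269 [68, 70, 72, 74, 76, 78, 80, 82, 84, 86, 88, 90, 92, 94, 96, 98, 100, 102, 104, 128, 130, 132, 134, 136, 138, 140, 142, 144, 146, 148, 150, 152, 154, 156, 158, 160, 162, 164, 166, 168, 170, 172, 174, 176, 178, 180, 182, 184]
[10.53417632 35.09849682]
535 4024 [68, 70, 72, 74, 76, 78, 80, 82, 84, 86, 88, 90, 92, 94, 96, 98, 100, 102, 104, 130, 132, 134, 136, 138, 140, 142, 144, 146, 148, 150, 152, 154, 156, 158, 160, 162, 164, 166, 168, 170, 172, 174, 176, 178, 180, 182]
[29.15374322 34.98201361]
550 4141 [70, 72, 74, 76, 78, 80, 82, 84, 86, 88, 90, 92, 94, 96, 98, 100, 102, 104, 130, 132, 134, 136, 138, 140, 142, 144, 146, 148, 150, 152, 154, 156, 158, 160, 162, 164, 166, 168, 170, 172, 174, 176, 178]
[29.76116142 35.77516603]
```

View pics/w9.png

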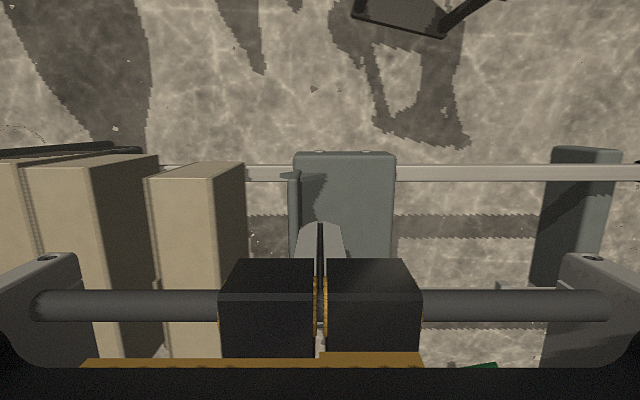

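Call:
jog_arm:
  turn:
    - [0, 0, 0]
    - [0, 0, 0]
    - [0, 0, 0]
    - [0, 0, 0]
    - [0, 0, 0]
    - [0, 0, 0]
    - [0, 0, 0]
    - [0, 0, 0]
  dp:
    - [0, 0, -0.8]
    - [0, 0, -0.8]
    - [0, 0, -0.6]
    - [0, 0, -0.5]
    - [0, 0, -0.4]
    - [0, 0, -0.4]
    - [0, 0, -0.4]
    - [0, 0, -0.4]
  gripper: [1, 1, 1, 1, 1, 1, 1, 1]

```text
clock: 13.0
eef_pos: [514.3, 62.0, 91.7]
eef_rot: [0.958, 1.57, -0.575]
wrist_force: [1.2, -5.3, 1.6]
finger_gap: 0.4
```

Call:
jog_arm:
  turn:
    - [0, 0, 0]
    - [0, 0, 0]
    - [0, 0, 0]
    - [0, 0, 0]
  dp:
    - [0, 0, -0.4]
    - [0, 0, -0.4]
    - [0, 0, -0.4]
    - [0, 0, -0.4]
  gripper: [1, 1, 1, 1]

```text
clock: 13.5
eef_pos: [513.6, 78.5, 91.7]
eef_rot: [0.272, 1.569, -1.261]
wrist_force: [0.5, -36.4, 2.8]
finger_gap: 0.8
```

```bash
cat > chk.py <<'E'
from h import *
import sys
p,P=cloud(sys.argv[1]); X,Y,Z=P[...,0],P[...,1],P[...,2]
for x in (440,455,470,485,505,520,535,550):
  s=P[(abs(X-x)<6)&(Z>118)&(Z<138)&(Y<230)&(Y>0)]; h,e=np.histogram(s[:,1],np.arange(30,230,2)); 
  on=(h>2).astype(int); k=np.flatnonzero(np.diff(np.r_[0,on,0])); print(x,len(s),[(int(e[a]),int(e[b])) for a,b in zip(k[::2],k[1::2])], np.percentile(s[:,2],[5,50,95]).round(1) if len(s) else '')
  s=P[(abs(X-x)<6)&(Z>104)&(Z<116)&(Y<130)][:,1]; print('   plate',np.percentile(s,[2,98]).round(1) if len(s) else None)
E
python3 go.py 516 75 90 0 2.2; python3 -c "
from h import *
snap('wrist','w10')"; python3 chk.py w10
```

```text
t 13.5 pos [513.6  78.5  91.7] j [ 0.08  0.36  1.73 -0.    1.06  1.62] F [  0.5 -36.4   2.8] gap 0.8
tilt -0.1 yaw of y 2.2
world d [ 2.4 -3.5 -1.7] dp cm [0.17 0.22 0.35] turn [-0.   0.1 -0. ]
dp cm in target frame [0.17 0.22 0.36]
440 30 [(196, 204)] [124.9 125.6 126.6]
   plate None
455 2126 [(132, 206)] [125.5 126.8 127.7]
   plate None
470 1318 [(134, 206)] [125.6 126.8 127.7]
   plate None
485 25 [(188, 190), (194, 198), (204, 208)] [124.8 126.1 126.8]
   plate None
505 3055 [(122, 208)] [125.6 126.8 128.5]
   plate [94.  96.7]
520 5152 [(66, 92), (96, 210)] [124.5 126.8 131.9]
   plate [67.8 97. ]
535 4762 [(96, 210)] [125.5 126.7 127.8]
   plate [91.5 97.8]
550 5184 [(96, 210)] [125.4 126.8 127.8]
   plate [ 92.1 128.9]
```

View pics/w10.png

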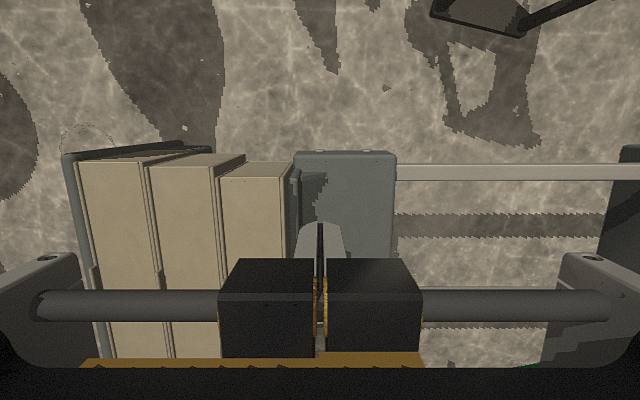

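It is snug: the tops run continuously from y 96 to 210, with a 36 N reaction. I back off and check.

Call:
jog_arm:
  turn:
    - [0, 0, 0]
    - [0, 0, 0]
    - [0, 0, 0]
    - [0, 0, 0]
    - [0, 0, 0]
    - [0, 0, 0]
    - [0, 0, 0]
    - [0, 0, 0]
  dp:
    - [0, 0, 0.6]
    - [0, 0, 1]
    - [-2, 0, 0]
    - [-5, 0, 0]
    - [-5, 0, 2]
    - [0, 0, 6]
    - [0, 0, 6]
    - [0, 0, 6]
  gripper: [1, 1, 1, 1, 1, 1, 1, 1]

```text
clock: 14.55
eef_pos: [521.3, -141.0, 215.4]
eef_rot: [-2.313, 1.57, 2.443]
wrist_force: [0.9, 0.8, 0.6]
finger_gap: 0.2
```

```bash
python3 go.py 516 75 90 0 2.2; python3 -c "
from h import *
snap('top','t11');snap('wrist','w11');snap('scene','s11')
p=cloud('top1')[0]
for f,c in(('t11',(140,235,225,430)),('s11',(130,290,220,420))):
    p=cloud(f)[0]; a,b,l,r=c; cv2.imwrite('pics/'+f+'z.png',cv2.resize(p[a:b,l:r,::-1],None,fx=3.7,fy=3.7,interpolation=cv2.INTER_CUBIC))
"; python3 chk.py t11; python3 chk.py w11
```

```text
t 14.55 pos [ 521.3 -141.   215.4] j [-0.33  0.27  1.54  0.    1.34  1.19] F [0.9 0.8 0.6] gap 0.2
tilt 0.0 yaw of y 2.5
world d [  -5.3  216.  -125.4] dp cm [ 12.55   0.43 -21.59] turn [ 0.3 -0.   0. ]
dp cm in target frame [ 12.54   0.3  -21.6 ]
440 252 [(94, 128), (130, 204)] [123.5 125.9 128. ]
   plate [88.6 93.7]
455 256 [(94, 108), (110, 126), (128, 194), (196, 204)] [123.1 125.8 128.1]
   plate [88.6 93.4]
470 257 [(96, 126), (128, 142), (144, 158), (160, 174), (176, 204), (206, 208)] [123.1 125.8 128.4]
   plate [88.9 95.3]
485 247 [(96, 108), (110, 122), (124, 140), (142, 156), (158, 200), (202, 208)] [123.4 125.9 129.1]
   plate [90.9 95.9]
505 246 [(96, 108), (110, 124), (126, 140), (142, 154), (156, 168), (170, 196), (198, 208)] [123.1 125.8 127.9]
   plate [90.9 95.9]
520 245 [(96, 108), (110, 122), (124, 138), (140, 152), (156, 166), (170, 184), (186, 196), (198, 206), (208, 210)] [123.5 125.8 128.1]
   plate [91.1 96. ]
535 242 [(98, 106), (108, 122), (124, 150), (152, 166), (168, 178), (180, 206), (208, 210)] [123.3 125.8 128.2]
   plate [91.4 97.8]
550 221 [(98, 104), (106, 118), (122, 136), (138, 210)] [123.8 125.9 128.3]
   plate [93.5 98.5]
440 221 [(92, 96), (142, 170)] [119.2 126.8 128. ]
   plate [87.5 94.8]
455 619 [(92, 168)] [121.3 126.9 128.2]
   plate [87.6 95.7]
470 876 [(94, 164)] [122.2 126.9 128.1]
   plate [88.2 96.1]
485 869 [(94, 160)] [122.  127.  129.1]
   plate [89.1 97. ]
505 857 [(94, 156)] [121.5 126.9 128.1]
   plate [89.6 97.6]
520 829 [(94, 152)] [121.5 126.9 128.1]
   plate [90.3 98.5]
535 804 [(96, 150)] [121.9 126.9 128.1]
   plate [90.9 98.7]
550 790 [(96, 146)] [121.2 126.9 128.2]
   plate [ 91.5 126.9]
```

View pics/t11z.png

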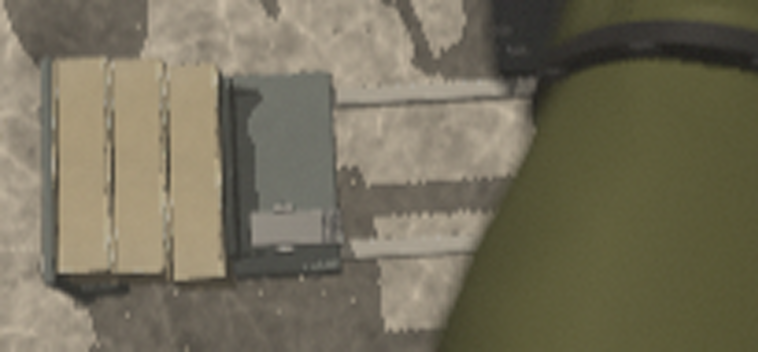

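View pics/s11z.png

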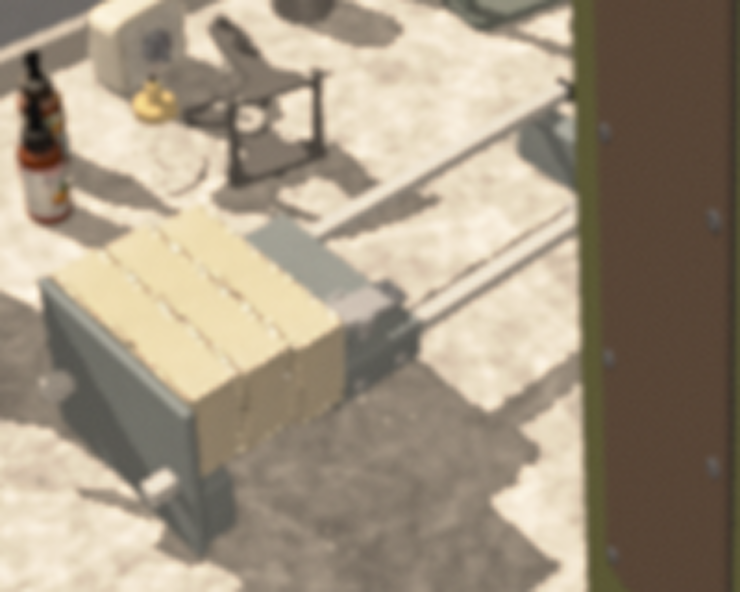

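View pics/w11.png

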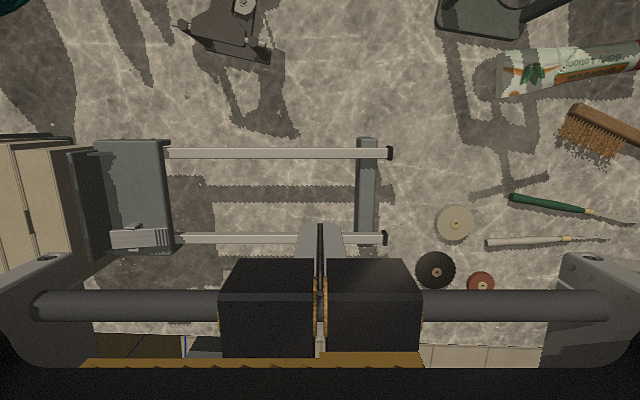

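The row is snug. The three boxes are flush and square, the bookend face is against the last box, and the robot is clear. I sign off.

```bash
python3 -c "
from cell import order; print(order.sign_off())"
```

```text
the job is handed in; nothing more can be done
None
```

The fallen box is back on its long edge and the bookend holds it snugly against the other two. I handed the job in at about 14.7 s of the 54 s allowed.

**What I did:** I pinched the box at its rear edge and tipped it to vertical. I set it on the rails about 28 mm from the row, square to the rack, and let go. The catch was on (its ribbed end sat about 3 mm high), so I pressed it down to its stop at about 30 N. I then pushed the bookend up at the back of its plate, on the +x half, until the fingertip push reached 36 N, and backed the arm off.

**Last checks:**
- **Height:** all three box tops are at one height, about 126 mm (126–127 mm depending on the camera).
- **Fit:** the tops run without a gap from the bookend face (y about 96 mm) to the end board. They are parallel to the rack's 2.2° yaw.
- **Robot:** it is clear of everything, with about zero wrist force.

**Disagreements:**
- The wrist camera read about 1–4 mm different from the top camera in position, and about 1 mm different in height.
- The re-stood box sits a few millimetres off the other two across the rails, toward the robot.
- I did not re-measure the catch's height after pressing it. The bookend sliding freely past 25 mm, against about 3 N, shows it is released.

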